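# Stroke the bench console's keys down in one pass

### The job

Switch the jeweller's bench on: run your shut fingertips lightly along the curved row of five stay-down keys on the flat grey console, from the smallest key to the largest in one low stroke without raising the hand away in between, so that each key in turn is left pushed at least half-way down. Do not lean hard on the console, do not lift it or shove it along, and leave the mug, the jar and the punch beside it alone; finish with the hand clear.

Things in the scene. Friction and masses are not known exactly. Their poses are not given: they have to be found in the camera images.
- console: Heavy (about 3 kg) free-standing switch console on rubber feet: a flat grey box 130 x 270 mm and 30 mm high with a darker grey flat top plate (the face), standing anywhere and turned any way on the bench. Origin at the centre of its underside, z up, y along its length: the smallest key is at the +y end, the largest at the -y end; the curved row bulges towards +x. Not fixed to the bench.
- face (a point): Centre of the console's flat top face, always 30 mm above the bench; axes as the console's.
- seat1 (a point): Point on the console's face on the axis of the first, smallest key; fixed to the console, does not move with the key. The key is an aluminium cap 28 mm across at its foot, sloping up like a flat cone to a flat 4 mm across, which stands 10 mm above this point when the key is fully up. Neighbouring keys are about 50 mm apart, centre to centre, on an arc of 165 mm radius about a point 147 mm from the face's centre towards the console's -x.
- key1 (a joint): How far the first, smallest key is pushed down, in m: 0 fully up, 0.009 fully down (1 mm of it still showing). It moves straight down, resists with about 1.5 N, has no spring and stays where it is left; it may start up to 1 mm down, and so may the others.
- seat2 (a point): Point on the console's face on the axis of the second key; fixed to the console, does not move with the key. The key is an aluminium cap 32 mm across at its foot, sloping up like a flat cone to a flat 5 mm across, which stands 10 mm above this point when the key is fully up.
- key2 (a joint): How far the second key is pushed down, in m: 0 fully up, 0.009 fully down (1 mm of it still showing). It moves straight down, resists with about 1.5 N, has no spring and stays where it is left.
- seat3 (a point): Point on the console's face on the axis of the third, middle key; fixed to the console, does not move with the key. The key is an aluminium cap 38 mm across at its foot, sloping up like a flat cone to a flat 7 mm across, which stands 10 mm above this point when the key is fully up.
- key3 (a joint): How far the third, middle key is pushed down, in m: 0 fully up, 0.009 fully down (1 mm of it still showing). It moves straight down, resists with about 1.5 N, has no spring and stays where it is left.
- seat4 (a point): Point on the console's face on the axis of the fourth key; fixed to the console, does not move with the key. The key is an aluminium cap 44 mm across at its foot, sloping up like a flat cone to a flat 12 mm across, which stands 10 mm above this point when the key is fully up.
- key4 (a joint): How far the fourth key is pushed down, in m: 0 fully up, 0.009 fully down (1 mm of it still showing). It moves straight down, resists with about 1.5 N, has no spring and stays where it is left.
- seat5 (a point): Point on the console's face on the axis of the fifth, largest key; fixed to the console, does not move with the key. The key is an aluminium cap 48 mm across at its foot, sloping up like a flat cone to a flat 16 mm across, which stands 10 mm above this point when the key is fully up.
- key5 (a joint): How far the fifth, largest key is pushed down, in m: 0 fully up, 0.009 fully down (1 mm of it still showing). It moves straight down, resists with about 1.5 N, has no spring and stays where it is left.
- mug: Bystander: small white mug, 68 mm high, 66 mm across, with a handle. Origin under its centre. Leave alone.
- jar: Bystander: amber jar with black cap, 65 mm high, 54 mm across. Origin under its centre. Leave alone.
- punch: Bystander: small steel doming punch standing on its foot, 77 mm high, 34 mm across its foot. Origin under its centre. Leave alone.

How it is judged:
On the way, in this order (a step that is already met when the one before it is completed fails the run):
1. the first, smallest key is pushed down (value of joint key1 above 0.0035 m), for 0.05 s.
2. the second key is pushed down (value of joint key2 above 0.0035 m), for 0.05 s.
3. the third, middle key is pushed down (value of joint key3 above 0.0035 m), for 0.05 s.
4. the fourth key is pushed down (value of joint key4 above 0.0035 m), for 0.05 s.
5. the fifth, largest key is pushed down (value of joint key5 above 0.0035 m), for 0.05 s.
At the end, for the whole second after the job is handed in: All five keys stay at least 3.5 mm of their 9 mm down; the console lies flat, at rest, within 20 mm of where it stood; mug, jar and punch stand within 20 mm of where they stood (value of joint each of key1, key2, key3, key4, key5 above 0.0035 m and linear speed of console below 0.01 m/s and distance of each of console, mug, jar, punch from where it was at the start of the episode below 0.02 m and angle between console's own z axis and vertical below 0.05 rad and angle between each of mug, jar, punch's own z axis and vertical below 0.2 rad); the robot touches nothing.
It fails at once if the hand is raised away (grasp point more than 80 mm above the console's face) after the smallest key is down and before the largest is (value of joint key1 above 0.0035 m and value of joint key5 below 0.0035 m and z of the grasp point in the frame of face above 0.08 m).
It fails at once if the console is leaned on with more than 30 N (contact force between any of the arm, the fingers and console above 30 N).
It fails at once if the console is shoved or carried more than 20 mm (distance of console from where it was at the start of the episode above 0.02 m).
It fails at once if the console is lifted off the bench by more than 8 mm (height (world z) of face above 0.038 m).
It fails at once if the mug, the jar or the punch is moved more than 20 mm, lifted or knocked over (distance of any of mug, jar, punch from where it was at the start of the episode above 0.02 m or angle between any of mug, jar, punch's own z axis and vertical above 0.2 rad).
It also fails if it takes over 42 s, if anything falls off the work surface, if the arm or the gripper's body presses on something with over 40 N, if the wrist force passes 120 N, or if a joint passes its speed limit or range.

### The arm

A 6-joint arm with a two-finger parallel gripper is mounted at the origin on the work surface. World frame = base frame: x ahead of the robot, y to its left, z up, the work surface at z = 0. Lengths are in m, angles in rad, forces in N, time in s.
With the tool pointing down it reaches from about 0.35 to 0.8 m from the base axis. Payload 7.3 kg.
Tool frame: the origin (TCP) lies on the centre line of the jaws, within the pads' length; the fingertips stand 14 mm ahead of it and the grasp point (between the pads) lies 5 mm behind it (tcp_to_tips is the distance from the TCP to the fingertips, in m); z points along the fingers, y is the direction in which the jaws open and shut (so a half turn about z gives the same grasp; the last joint's range is limited). The gripper opens to 85 mm and grips with 20 to 120 N. Pads are 22 mm wide; open, the fingers measure 114 mm over their backs; the gripper's body (76 mm by 85 mm) begins 54 mm behind the grasp point. The pads swing forward as they close: fully open they stand 13 mm farther back than shut.
Start: joints at [1.052, 0.342, 1.524, -0, 1.275, -0.146], TCP at [0.191, 0.489, 0.245] pointing down, gripper open.
Joint ranges: [-2.53, 2.53], [-0.77, 2.02], [0.04, 2.7], [-1, 4.14], [0.28, 2.66], [-3.11, 3.11]. Speed limits (rad/s): [2.57, 2.57, 3.14, 3.14, 3.14, 3.14].

### API

Orientations are given as a unit quaternion [w, x, y, z].
In Python, from rig import * gives the robot as it stands. The module is installed in compiled form; this text tells all that it offers.
- The arm moves only by the tool drive_tool, never from a script. Its argument "targets" is a list that holds one entry, the list of rows, each a list of 7 numbers: the shift along the world's x, y, z in cm, then the turn, a rotation vector about the world's x, y, z in degrees, then the opening, from -1 (shut) to 1 (fully open). A call has 1 to 20 rows; each row is the pose to reach, as a shift and turn from the pose commanded when the call began; what a row does not reach only later rows make up. A row lasts 1/10 s, in which the tool goes at most 50 mm and 8.59 degrees, less where a joint would pass 70% of its speed; a pose out of reach is approached as far as the arm can. A call with a gripper value outside its range is refused whole. The fingers move at their own pace and stop on an object; "squeeze" is the grip in N (left out, the last holds). Time passes only in rows, so rows that repeat a pose let the fingers close. It gives the time, the measured TCP pose, the force and the opening at its end, in the units of the state.
- observe(): the state, without advancing time (a new reading comes with each control period).
- read_camera(name): name is "scene" or "top" or "wrist"; returns the picture (400x640x3 uint8, red, green, blue); there is no depth.
- get_calibration(name): a dict with "fovy" (degrees; the focal length in pixels is half the picture's height over the tangent of half this angle, whatever the lens; pixels are square), "cx", "cy" (the principal point, pixels), "origin" and "orientation" of the camera in the world. Camera axes: x right, y down, z forward; pixel columns grow to the right and rows downward; lengths in m; the calibration is good to about 2 mm. A picture is of the moment at which its call begins: read the wrist's pose just before it. get_calibration takes no time and is no camera call; for the wrist camera it gives the pose at the moment of the call.
- finish_job(): hands the job in, once; it reports no verdict.
The state is a dict: "time": time; "joint_pos": joint angles; "qd": joint speeds; "effort": joint torques, N m; "tool_pos": TCP position; "tcp_rot": TCP orientation; "contact_force": force on the tool from outside, world axes, zero at the start; "ft_torque": the same for the moment, N m; "width": finger opening in m.
Only numpy, scipy, OpenCV 4.12 (cv2) and the standard library are available. Lean on these libraries where they do the work, as an engineer would, in place of code of your own. Each camera call takes 0.05 s, during which the arm holds its last target. There are 200 camera calls.

## Working session

There is one attempt and no reset: what is moved stays moved. The work goes in short steps, Python scripts to look and compute and a tool call to move; the robot and the scene stay as the last step left them, time stands still between calls to the robot, and variables do not carry over. Pictures are saved under pics/ and viewed, about 8 in all and at most 12, crops included, and the job is handed in when it is done.

Besides the shell and the picture viewer there is one more tool, called after "Request:" in YAML: its name, and indented under it one key for each argument. drive_tool: Moves the arm, as the interface text tells. Its arguments: {"type":"object","properties":{"targets":{"type":"array","items":{"type":"array","items":{"type":"array","items":{"type":"number"}}}},"squeeze":{"type":"number"}},"required":["targets"]}

```bash
mkdir -p pics
python3 - <<'E'
from rig import *
import cv2
for n in ("top","scene"):
    im=read_camera(n); cv2.imwrite(f"pics/{n}0.png",im[:,:,::-1]); print(n,get_calibration(n))
s=observe(); print(s)
E
```

```text
top {'fovy': 54.83823650010874, 'cx': 321.02604881842177, 'cy': 197.16128016932336, 'origin': array([0.50200056, 0.05868715, 0.84625607]), 'orientation': array([-0.02842614,  0.71202748, -0.70125934,  0.02107509])}
scene {'fovy': 57.55901145631997, 'cx': 322.48358074305855, 'cy': 198.62204273994686, 'origin': array([ 0.96049285, -0.22886187,  0.5671745 ]), 'orientation': array([-0.32461375,  0.82504959,  0.43432732, -0.15899332])}
{'time': 0.1, 'joint_pos': array([ 1.05200597e+00,  3.42626742e-01,  1.52487628e+00,  1.05053942e-05,
        1.27541861e+00, -1.45998557e-01]), 'qd': array([ 0.00058142, -0.00296806, -0.00182691,  0.00065506, -0.00082628,
       -0.0003796 ]), 'effort': array([ 1.49496438e-03, -4.34445226e+01, -2.46491343e+01, -2.59356657e-04,
        4.74552711e-03, -2.44721508e-05]), 'tool_pos': array([0.19102755, 0.48866561, 0.24472489]), 'tcp_rot': array([-2.21576810e-04,  1.85319899e-01,  9.82678021e-01, -6.26477829e-04]), 'contact_force': array([ 0.30833788,  0.21657332, -0.83101219]), 'ft_torque': array([-0.00658352,  0.05173994, -0.03122155]), 'width': 0.08521840024637456}
```

View pics/top0.png

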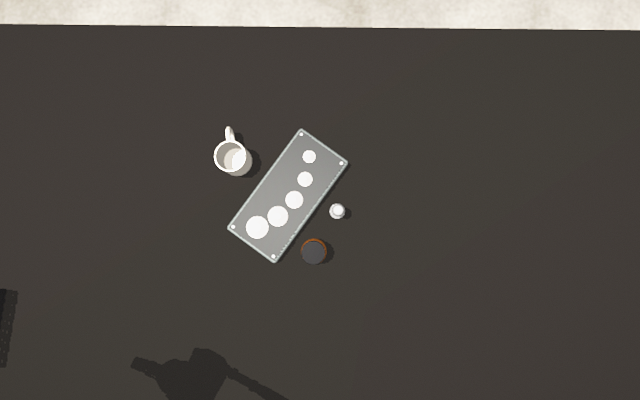

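View pics/scene0.png

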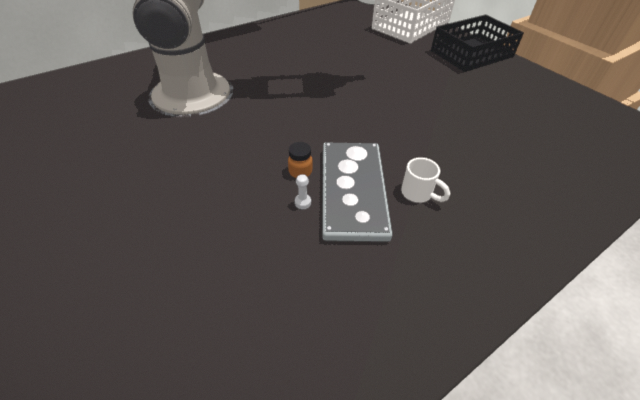

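The top view shows the console, with its smallest key at (309,157) and its largest at (257,227). The mug is at (232,157), the punch at (337,211) and the jar at (314,251). Next I'll measure the keys.

```bash
cat > h.py <<'E'
from rig import *
import cv2, numpy as np
from scipy.spatial.transform import Rotation as R
def ray(cal,uv,z):
    f=200/np.tan(np.radians(cal["fovy"]/2)); q=cal["orientation"]
    M=R.from_quat(np.r_[q[1:],q[0]]).as_matrix(); o=np.array(cal["origin"])
    d=M@np.array([(uv[0]-cal["cx"])/f,(uv[1]-cal["cy"])/f,1]); return o+d*(z-o[2])/d[2]
a=2*np.arcsin(25/165)*np.array([2,1,0,-1,-2])
MOD=np.c_[-0.147+0.165*np.cos(a),0.165*np.sin(a)]
def fit(P):
    mc,pc=MOD.mean(0),P.mean(0); U,S,Vt=np.linalg.svd((MOD-mc).T@(P-pc))
    D=np.diag([1,np.linalg.det(Vt.T@U.T)]); Rm=Vt.T@D@U.T; t=pc-Rm@mc
    return Rm,t,P-(MOD@Rm.T+t)
def blobs(im,thr,poly,amin):
    g=im.min(2); m=np.zeros(g.shape,np.uint8); cv2.fillConvexPoly(m,np.array(poly,np.int32),1)
    n,l,st,c=cv2.connectedComponentsWithStats(((g>thr)&(m>0)).astype(np.uint8))
    return [(c[i],st[i,4]) for i in range(1,n) if st[i,4]>amin]
E
python3 - <<'E'
from h import *
for n,poly,i0 in (("top",[(301,130),(347,163),(275,262),(228,228)],0),("scene",[(325,143),(382,143),(389,238),(323,238)],0)):
    im=cv2.imread(f"pics/{n}0.png"); cal=get_calibration(n)
    b=[x for x in blobs(im,190,poly,40)]
    b=sorted(b,key=lambda x:x[0][1]*(1 if n=="top" else -1))
    print(n,[(x[0].round(1),x[1]) for x in b])
    if len(b)==5:
        P=np.array([ray(cal,x[0],0.034)[:2] for x in b]); Rm,t,r=fit(P)
        print(P.round(4),"\nres",(r*1e3).round(1).tolist(),"yaw",np.degrees(np.arctan2(Rm[1,0],Rm[0,0])),"face",t, "\n",(MOD@Rm.T+t).round(4))
cal=get_calibration("top")
for k,uv,z in (("punch",(337,211),.07),("jar",(314,251),.065),("mug",(230,156),.068),("muglow",(235,160),.01)): print(k,ray(cal,uv,z).round(3))
E
```

```text
top [(array([308.8, 156.1]), np.int32(143)), (array([304.6, 178.7]), np.int32(188)), (array([293.8, 199.3]), np.int32(260)), (array([277.4, 215.9]), np.int32(351)), (array([256.8, 226.8]), np.int32(422)), (array([247.5, 241.9]), np.int32(56))]
scene [(array([362.2, 216.2]), np.int32(124)), (array([349.9, 199. ]), np.int32(141)), (array([345.1, 181.8]), np.int32(180)), (array([347.8, 166. ]), np.int32(214)), (array([356.4, 152.8]), np.int32(231))]
[[0.6469 0.0949]
 [0.5988 0.1027]
 [0.5549 0.1241]
 [0.5198 0.1581]
 [0.4959 0.201 ]] 
res [[-2.0, 0.9], [-0.7, 0.9], [0.2, 0.1], [1.2, -0.5], [1.3, -1.4]] yaw -125.07904394347942 face [0.5650551  0.13871268] 
 [[0.6489 0.094 ]
 [0.5995 0.1018]
 [0.5547 0.124 ]
 [0.5186 0.1586]
 [0.4945 0.2024]]
punch [0.529 0.035 0.07 ]
jar [0.448 0.08  0.065]
mug [0.638 0.255 0.068]
muglow [0.64  0.258 0.01 ]
```

Run:
```python
from h import *
im=cv2.imread("pics/top0.png"); cal=get_calibration("top")
b=sorted(blobs(im,190,[(301,130),(347,163),(275,262),(228,228)],40),key=lambda x:x[0][1])[:5]
P=np.array([ray(cal,x[0],0.034)[:2] for x in b]); Rm,t,r=fit(P)
print("res",(r*1e3).round(1).tolist(),"yaw",np.degrees(np.arctan2(Rm[1,0],Rm[0,0])),"face",t,"\n",(MOD@Rm.T+t).round(4))
```

```text
res [[-1.4, 0.4], [-0.5, 0.7], [0.1, 0.5], [0.8, -0.3], [1.1, -1.4]] yaw -125.0885634309104 face [0.56371805 0.13933413] 
 [[0.6476 0.0946]
 [0.5982 0.1024]
 [0.5534 0.1246]
 [0.5173 0.1592]
 [0.4932 0.203 ]]
```

Request:
drive_tool:
  targets:
    - [[3.5, -3, 0, 0, 0, 0, -1], [7, -6, 0, 0, 0, 0, -1], [10.5, -9, 0, 0, 0, 0, -1], [14, -12, 0, 0, 0, 0, -1], [17.5, -15, 0, 0, 0, 0, -1], [21, -18, 0, 0, 0, 0, -1], [24.5, -21, 0, 0, 0, 0, -1], [28, -24, -1, 0, 0, 0, -1], [31.5, -27, -2, 0, 0, 0, -1], [35, -30, -3, 0, 0, 0, -1], [38.5, -33, -4, 0, 0, 0, -1], [42, -36, -5, 0, 0, 0, -1], [45, -38.5, -6, 0, 0, 0, -1], [46, -39, -7, 0, 0, 0, -1], [46, -39, -8, 0, 0, 0, -1], [46, -39, -8, 0, 0, 0, -1], [46, -39, -8, 0, 0, 0, -1], [46, -39, -8, 0, 0, 0, -1]]
  squeeze: 20

```text
time: 1.9
tool_pos: [0.6507, 0.1003, 0.1664]
tcp_rot: [0.001, 0.184, 0.983, 0.0]
contact_force: [0.4, 0.2, 1.4]
width: -0.0
```

The two views agree to about 1.3 mm. Before descending I'll check from close by and let the arm settle.

Run:
```python
from h import *
for i in range(3):
    cal=get_calibration("wrist"); im=read_camera("wrist")
s=observe(); print(s["tool_pos"],s["contact_force"],s["time"])
cv2.imwrite("pics/w1.png",im[:,:,::-1])
f=200/np.tan(np.radians(cal["fovy"]/2)); q=cal["orientation"]; M=R.from_quat(np.r_[q[1:],q[0]]).as_matrix()
for p in [(.647,.0947),(.5985,.1025),(.554,.1243),(.5183,.1585),(.495,.2018)]:
    c=M.T@(np.r_[p,.034]-cal["origin"]); print((f*c[:2]/c[2]+[cal["cx"],cal["cy"]]).round(0))
```

```text
[0.65110018 0.09969457 0.1662996 ] [-0.41750364  0.31030283 -0.1997267 ] 2.05
[309. 192.]
[295. 129.]
[299.  56.]
[327. -20.]
[379. -89.]
```

View pics/w1.png

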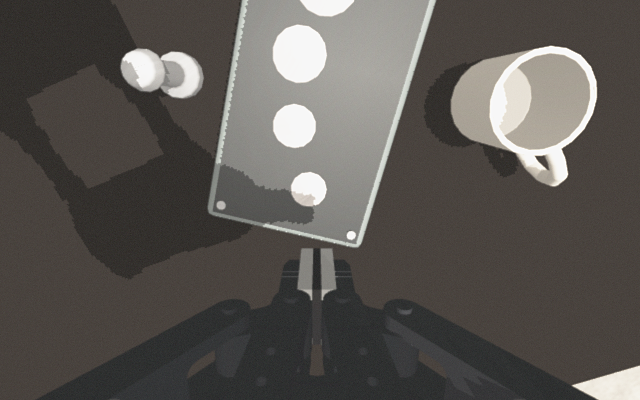

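The wrist view confirms the key positions: key 1 is seen at (309,189) against a predicted (309,192), and keys 2 and 3 are equally close. The mug and punch are well clear. I'll descend to just above key 1.

Request:
drive_tool:
  targets:
    - [[-0.2, -0.2, -3, 0, 0, 0, -1], [-0.4, -0.5, -6, 0, 0, 0, -1], [-0.4, -0.5, -8, 0, 0, 0, -1], [-0.4, -0.5, -9.5, 0, 0, 0, -1], [-0.4, -0.5, -10.2, 0, 0, 0, -1], [-0.4, -0.5, -10.2, 0, 0, 0, -1], [-0.4, -0.5, -10.2, 0, 0, 0, -1], [-0.4, -0.5, -10.2, 0, 0, 0, -1]]

```text
time: 2.85
tool_pos: [0.648, 0.094, 0.0646]
tcp_rot: [0.001, 0.185, 0.983, 0.0]
contact_force: [0.2, 0.3, -0.4]
width: -0.0002
```

Request:
drive_tool:
  targets:
    - [[0, 0, -0.4, 0, 0, 0, -1], [0, 0, -0.8, 0, 0, 0, -1], [0, 0, -1.0, 0, 0, 0, -1], [0, 0, -1.2, 0, 0, 0, -1], [0, 0, -1.3, 0, 0, 0, -1], [0, 0, -1.4, 0, 0, 0, -1], [0, 0, -1.5, 0, 0, 0, -1], [0, 0, -1.6, 0, 0, 0, -1], [0, 0, -1.6, 0, 0, 0, -1], [0, 0, -1.6, 0, 0, 0, -1]]

```text
time: 3.85
tool_pos: [0.6473, 0.094, 0.0472]
tcp_rot: [0.0, 0.185, 0.983, 0.0]
contact_force: [0.5, -0.3, -0.2]
width: 0.0001
```

Run:
```python
from h import *
for i in range(4):
    im=read_camera("wrist"); s=observe(); print(s["tool_pos"].round(4),s["contact_force"].round(2))
a=read_camera("scene"); cv2.imwrite("pics/s2.png",cv2.resize(a[120:260,270:450,::-1],None,fx=4,fy=4,interpolation=cv2.INTER_CUBIC))
```

```text
[0.6473 0.094  0.0472] [-0.83 -0.53 -1.14]
[0.6473 0.094  0.0473] [-0.73  0.45 -0.34]
[0.6472 0.094  0.0473] [0.49 0.04 0.07]
[0.6473 0.094  0.0473] [-0.02 -0.26  0.11]
```

View pics/s2.png

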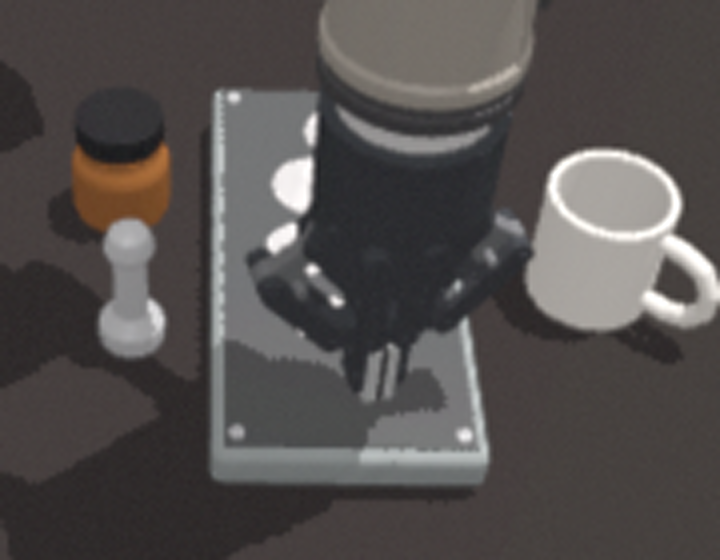

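The hand is at key 1. The TCP is 47.3 mm up, so the tips are about 3.3 mm above the face, and the key should be about 6.5 mm down. Next is the stroke to keys 2 and 3.

Request:
drive_tool:
  targets:
    - [[-0.6, 0.05, 0, 0, 0, 0, -1], [-1.2, 0.1, 0, 0, 0, 0, -1], [-1.8, 0.2, 0, 0, 0, 0, -1], [-2.5, 0.3, 0, 0, 0, 0, -1], [-3.1, 0.4, 0, 0, 0, 0, -1], [-3.7, 0.5, 0, 0, 0, 0, -1], [-4.3, 0.65, 0, 0, 0, 0, -1], [-4.9, 0.8, 0, 0, 0, 0, -1], [-5.5, 1.05, 0, 0, 0, 0, -1], [-6.1, 1.3, 0, 0, 0, 0, -1], [-6.7, 1.55, 0, 0, 0, 0, -1], [-7.3, 1.8, 0, 0, 0, 0, -1], [-7.8, 2.1, 0, 0, 0, 0, -1], [-8.3, 2.4, 0, 0, 0, 0, -1], [-8.8, 2.7, 0, 0, 0, 0, -1], [-9.3, 3.0, 0, 0, 0, 0, -1], [-9.3, 3.0, 0, 0, 0, 0, -1]]

```text
time: 5.8
tool_pos: [0.553, 0.1246, 0.0472]
tcp_rot: [-0.001, 0.185, 0.983, -0.0]
contact_force: [-1.8, 0.1, 1.5]
width: 0.0002
```

Run:
```python
from h import *
im=read_camera("wrist"); s=observe(); print(s["tool_pos"].round(4),s["contact_force"].round(2))
a=read_camera("scene"); cv2.imwrite("pics/s3.png",cv2.resize(a[120:260,270:450,::-1],None,fx=4,fy=4,interpolation=cv2.INTER_CUBIC))
```

```text
[0.5533 0.1244 0.0472] [-1.43  1.01  1.58]
```

View pics/s3.png

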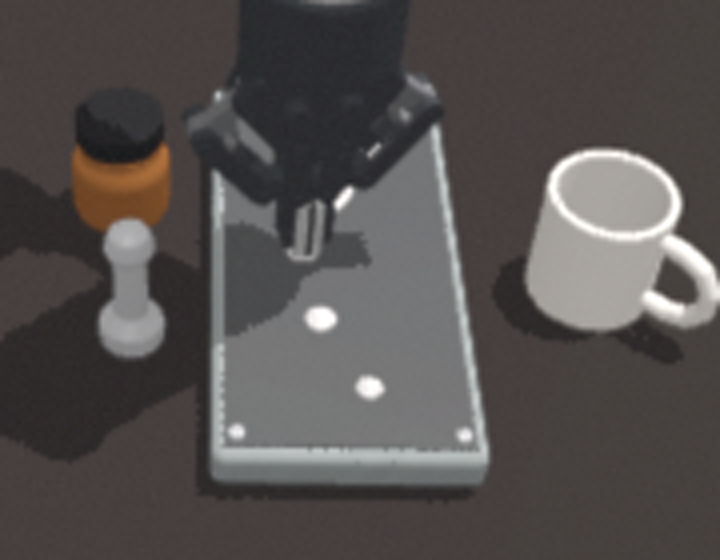

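Keys 1 and 2 now show only about half their original diameter at (370,387) and (321,319), so they are down, and the console hasn't moved. On to keys 4 and 5.

Request:
drive_tool:
  targets:
    - [[-0.5, 0.35, 0, 0, 0, 0, -1], [-1.0, 0.75, 0, 0, 0, 0, -1], [-1.5, 1.2, 0, 0, 0, 0, -1], [-2.0, 1.65, 0, 0, 0, 0, -1], [-2.4, 2.1, 0, 0, 0, 0, -1], [-2.8, 2.5, 0, 0, 0, 0, -1], [-3.2, 3.0, 0, 0, 0, 0, -1], [-3.6, 3.4, 0, 0, 0, 0, -1], [-4.0, 4.0, 0, 0, 0, 0, -1], [-4.35, 4.6, 0, 0, 0, 0, -1], [-4.65, 5.2, 0, 0, 0, 0, -1], [-4.95, 5.8, 0, 0, 0, 0, -1], [-5.2, 6.3, 0, 0, 0, 0, -1], [-5.4, 6.8, 0, 0, 0, 0, -1], [-5.65, 7.3, 0, 0, 0, 0, -1], [-5.85, 7.8, 0, 0, 0, 0, -1], [-5.85, 7.8, 0, 0, 0, 0, -1], [-5.85, 7.8, 0, 0, 0, 0, -1]]

```text
time: 7.7
tool_pos: [0.4955, 0.2023, 0.0473]
tcp_rot: [-0.0, 0.185, 0.983, 0.0]
contact_force: [-0.4, 0.6, 0.9]
width: -0.0001
```

Run:
```python
from h import *
im=read_camera("wrist"); s=observe(); print(s["tool_pos"].round(4),s["contact_force"].round(2))
a=read_camera("scene"); cv2.imwrite("pics/s4.png",cv2.resize(a[120:260,270:450,::-1],None,fx=4,fy=4,interpolation=cv2.INTER_CUBIC))
```

```text
[0.4956 0.2021 0.0473] [-0.49  1.7   1.63]
```

View pics/s4.png

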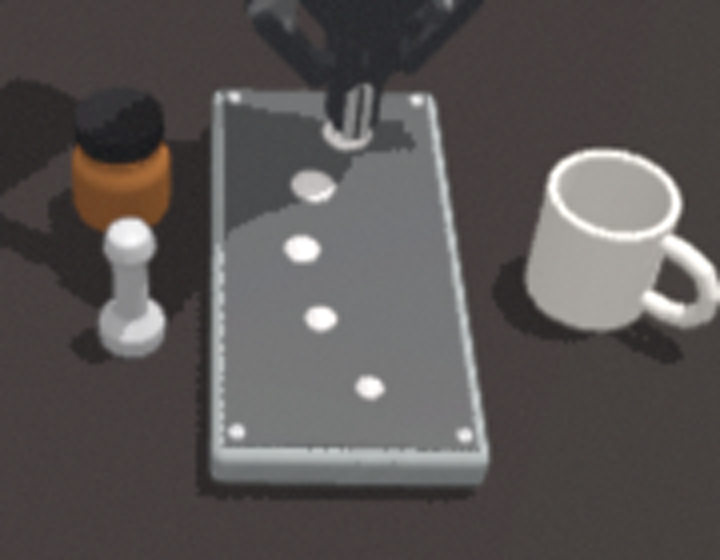

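All five keys have shrunk and key 5 is under the tips at (347,135). I'll lift clear.

Request:
drive_tool:
  targets:
    - [[0, 0, 1, 0, 0, 0, -1], [0, 0, 3, 0, 0, 0, -1], [0, 0, 6, 0, 0, 0, -1], [0, 0, 10, 0, 0, 0, -1], [0, 0, 14, 0, 0, 0, -1], [-3, 3, 17, 0, 0, 0, -1], [-6, 6, 18, 0, 0, 0, -1], [-9, 9, 18, 0, 0, 0, -1], [-12, 12, 18, 0, 0, 0, -1], [-15, 15, 18, 0, 0, 0, -1], [-18, 18, 18, 0, 0, 0, -1], [-18, 18, 18, 0, 0, 0, -1], [-18, 18, 18, 0, 0, 0, -1], [-18, 18, 18, 0, 0, 0, -1]]

```text
time: 9.2
tool_pos: [0.3164, 0.3813, 0.2276]
tcp_rot: [0.0, 0.186, 0.983, 0.0]
contact_force: [0.2, -0.1, -0.1]
width: 0.0003
```

Run:
```python
from h import *
s=observe(); print(s["tool_pos"].round(4),s["contact_force"].round(2),s["time"])
poly=[(303,135),(343,163),(273,258),(232,228)]
old=cv2.imread("pics/top0.png"); a=read_camera("top")[:,:,::-1].copy()
cal=get_calibration("top"); f=200/np.tan(np.radians(cal["fovy"]/2))
for im in (old,a):
    for c,n in sorted(blobs(im,190,poly,8),key=lambda x:x[0][1]): print(c.round(1),n,"diam mm",round(2*np.sqrt(n/np.pi)*.814/f*1e3,1))
    print()
cv2.imwrite("pics/t5.png",cv2.resize(a[100:290,190:390],None,fx=3,fy=3,interpolation=cv2.INTER_CUBIC))
```

```text
[0.3164 0.3813 0.2276] [ 0.25 -0.07 -0.05] 9.2
[308.8 156.1] 143 diam mm 28.5
[340.7 162.8] 11 diam mm 7.9
[304.6 178.7] 188 diam mm 32.7
[293.8 199.3] 260 diam mm 38.4
[277.4 215.9] 351 diam mm 44.6
[256.8 226.8] 422 diam mm 48.9
[272.6 255.8] 14 diam mm 8.9

[308.7 156.2] 32 diam mm 13.5
[340.7 162.8] 11 diam mm 7.9
[304.5 178.6] 50 diam mm 16.8
[293.9 199.2] 65 diam mm 19.2
[277.5 215.9] 111 diam mm 25.1
[256.8 226.8] 148 diam mm 29.0
[272.7 255.7] 15 diam mm 9.2
```

View pics/t5.png

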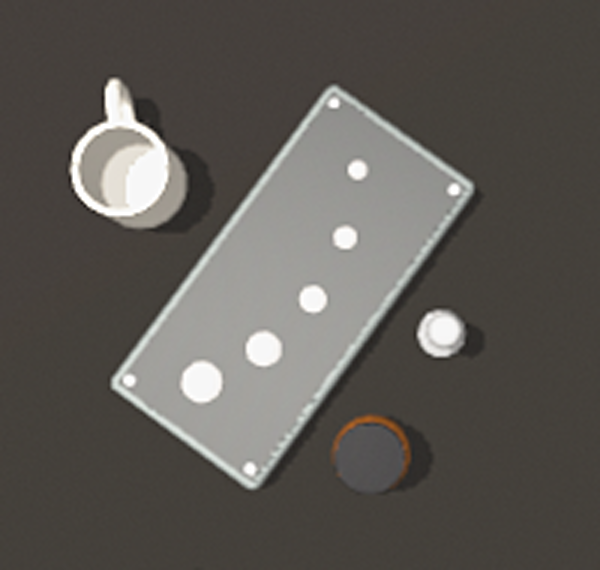

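Going by the visible cone diameters, every key is about 6 mm down. Nothing else has moved.

```bash
python3 -c "
from rig import *
print(finish_job())"
```

```text
the job is handed in; nothing more can be done
None
```

The bench is switched on: I ran the shut fingertips along all five keys from smallest to largest in one low stroke, lifted clear and handed the job in. The hand-in gave no verdict.

- **Stroke:** the fingertips stayed about 3.3 mm above the console's face throughout. The contact forces I read at the stops were under 3 N. The robot's clock read 9.2 s just before hand-in, against the 42 s limit.
- **Keys:** in the last top picture, the visible cone diameters put each key about 6 mm down (3.5 mm needed).
- **Console and bystanders:** key and screw positions matched the first picture to 0.1 px, so the console did not move. By eye, the mug, jar and punch are upright and where they were.
- **Hand:** it finished clear of everything, with near-zero force.
- **Disagreements:** the two cameras differed by about 1.3 mm on the key positions. The measured key spacing was also slightly under the stated 50 mm. Neither mattered for the stroke.

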